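# Thread two spacer rings onto the arbor, wide one first

## Robot

A 6-joint arm with a two-finger parallel gripper is mounted at the origin on the work surface; the furniture and walls round the work are solid. World frame = base frame: x ahead of the robot, y to its left, z up, the work surface at z = 0. Lengths are in m, angles in degrees, forces in N, time in s.
With the tool pointing down it reaches from about 0.25 to 0.725 m from the base axis. Payload 9.7 kg.
Tool frame: the origin (TCP) lies midway between the tips of the shut fingers; the grasp point (between the pads) lies 19 mm behind it (bot.grasp_offset is the distance from the TCP to the grasp point, in m); z points along the fingers, x is the direction in which the jaws open and shut, and the axes are right-handed (so a half turn about z gives the same grasp; the last joint's range is limited). The gripper opens to 85 mm and grips with 20 to 120 N. Pads are 22 mm wide; open, the fingers measure 114 mm over their backs; the gripper's body (76 mm by 85 mm) begins 54 mm behind the grasp point. The pads swing forward as they close: fully open they stand 13 mm farther back than shut.
Start: joints at [66.979, 4.979, 10.078, 95.1, 0, 90], TCP at [0.215, 0.506, 0.231] pointing down, gripper open.
Joint ranges: [-179.16, 179.16], [-48.56, 103.87], [-65.8, 70.77], [-126.05, 130.52], [-82.76, 87.17], [-180, 180]. Speed limits (degrees/s): [127.2, 127.2, 147.25, 180, 180, 180].

## Interface

Orientations are given as [roll, pitch, yaw] about the fixed x, y, z axes, in that order (R = Rz(yaw) Ry(pitch) Rx(roll)).
In Python, from workcell import bot gives the robot as it stands.
- The arm moves only by the tool send_rows, never from a script. Its argument "targets" is a list of rows, each a list of 5 numbers: the closure, from 0 (fully open) to 1 (shut), then the shift along the world's x, y, z in mm, then the turn about the world's z in degrees. A call has 1 to 10 rows; each row is the pose to reach, as a shift and turn from the pose commanded when the call began; what a row does not reach only later rows make up. A row lasts 1/8 s, in which the tool goes at most 62.5 mm and 10.7 degrees, less where a joint would pass 70% of its speed; a pose out of reach is approached as far as the arm can. A call with a gripper value outside its range is refused whole. The fingers move at their own pace and stop on an object; "squeeze" is the grip in N (left out, the last holds). Time passes only in rows, so rows that repeat a pose let the fingers close. It gives the time, the measured TCP pose, the force and the opening at its end, in the units of the state.
- bot.get_obs(): the state, without advancing time (a new reading comes with each control period).
- bot.camera(name): name is "side" or "top" or "wrist"; returns a dict with "pixels" (480x640x3 uint8, red, green, blue), "intrinsics" (3x3 intrinsics, pixels), "view" (4x4, takes a point from world to camera coordinates); the wrist camera has in their place "mount" (4x4, takes a point from camera to tool coordinates, whose origin is the TCP and whose axes are the tool frame's). Camera axes: x right, y down, z forward; pixel columns grow to the right and rows downward; lengths in m; the calibration is good to about 2 mm. A picture is of the moment at which its call begins: read the wrist's pose just before it. There is no depth.
- bot.job_done(): hands the job in, once; it reports no verdict.
The state is a dict: "time": time; "q": joint angles; "qd": joint speeds; "joint_efforts": joint torques, N m; "ee_pos": TCP position; "tcp_rot": TCP orientation; "wrist_force": force on the tool from outside, world axes, zero at the start; "torque": the same for the moment, N m; "opening": finger opening in m.
Only numpy, scipy, OpenCV 4.12 (cv2) and the standard library are available. Lean on these libraries where they do the work, as an engineer would, in place of code of your own. Each camera call takes 0.05 s, during which the arm holds its last target.

## Task

Thread the two loose steel spacer rings onto the upright arbor: the wide ring first, flat down on the arbor's base, then the narrow ring flat on top of it. Let go of both, and leave the solid steel disc, which has no hole, where it lies.

Things in the scene. Friction and masses are not known exactly. Their poses are not given: they have to be found in the camera images.
- arbor: Arbor stand fixed to the bench: a round dark steel base plate, 96 mm across and 12 mm thick, with an upright bright steel shaft 12 mm in diameter in its middle. The shaft's straight part ends 54 mm above the bench, then it tapers to a blunt tip 6 mm across, 66 mm above the bench. Origin: centre of the base's underside, on the shaft's axis, at bench height; z up along the shaft.
- spacer_wide: The wide spacer: a loose plain steel ring, outer diameter 62 mm, bore 30 mm right through, 20 mm thick, about 0.14 kg, lying flat on the bench. Origin: on its axis, at its underside; z up along its axis.
- spacer_narrow: The narrow spacer: a loose plain steel ring, outer diameter 46 mm, bore 30 mm right through, 20 mm thick, about 0.07 kg, lying flat on the bench. Origin: on its axis, at its underside; z up along its axis.
- blank_disc: Bystander, to be left alone: a loose solid steel disc without a hole, diameter 54 mm, 20 mm thick, lying flat on the bench. Origin: on its axis, at its underside; z up along its axis. Beware: at the right rear of the bench, the room's motor tool hangs on a pole (about x 0.56 to 0.70, y -0.25 to -0.08, up to 0.55 m high): come in to the work on its near side.
Mind the look-alikes: they are no part of the job. What is shaped like the spacer_narrow but purple is not meant.

How it is judged (in metres and radians):
On the way, in this order (a step that is already met when the one before it is completed fails the run):
1. the wide ring lies flat on the arbor's base, threaded over the shaft (horizontal distance between spacer_wide and arbor below 0.014 m and z of spacer_wide in the frame of arbor between 0.006 and 0.018 m and angle between spacer_wide's own z axis and vertical below 0.15 rad), for 0.2 s.
2. the narrow ring lies flat on the wide ring, threaded over the shaft (all of step 1 and horizontal distance between spacer_narrow and arbor below 0.014 m and z of spacer_narrow in the frame of arbor between 0.026 and 0.038 m and angle between spacer_narrow's own z axis and vertical below 0.15 rad), for 0.2 s.
At the end, for the whole second after the job is handed in: Both rings are threaded over the arbor's shaft and at rest: the wide ring on the base (its underside within 6 mm of the base's top), the narrow ring on the wide ring (its underside within 6 mm of the wide ring's proper top), each within 14 mm of the shaft's axis and within 0.15 rad of level (all of step 2 and linear speed of each of spacer_wide, spacer_narrow below 0.02 m/s); the robot touches nothing.
It fails at once if the solid disc is moved by more than 30 mm (distance of blank_disc from where it was at the start of the episode above 0.03 m).
It also fails if it takes over 56 s, if anything falls off the work surface, if the arm or the gripper's body presses on something with over 40 N, if the wrist force passes 120 N, or if a joint passes its speed limit or range.

## Working session

There is one attempt and no reset: what is moved stays moved. The work goes in short steps, Python scripts to look and compute and a tool call to move; the robot and the scene stay as the last step left them, time stands still between calls to the robot, and variables do not carry over. Pictures are saved under pics/ and viewed, and the job is handed in when it is done.

Besides the shell and the picture viewer there is one more tool, called after ">>>" as name(argument=value, ...), one argument or row to a line, values as JSON. send_rows: Moves the arm, as the interface text tells. Its arguments: {"type":"object","properties":{"targets":{"type":"array","items":{"type":"array","items":{"type":"number"}}},"squeeze":{"type":"number"}},"required":["targets"]}

```bash
mkdir -p pics; cat > h.py <<'E'
import numpy as np, cv2, json
from workcell import bot
def snap(name,fn):
    o=bot.get_obs(); c=bot.camera(name)
    cv2.imwrite('pics/'+fn+'.png',c['pixels'][:,:,::-1])
    d={k:np.array(v).tolist() for k,v in c.items() if k!='pixels'}
    d['ee']=list(map(float,o['ee_pos'])); d['rot']=list(map(float,o['tcp_rot']))
    json.dump(d,open('pics/'+fn+'.json','w'))
def ray(fn,u,v,z):
    d=json.load(open('pics/'+fn+'.json')); K=np.array(d['intrinsics'])
    if 'view' in d: T=np.linalg.inv(np.array(d['view']))
    else:
        from scipy.spatial.transform import Rotation as R
        W=np.eye(4); W[:3,:3]=R.from_euler('xyz',d['rot'],degrees=True).as_matrix(); W[:3,3]=d['ee']
        T=W@np.array(d['mount'])
    r=T[:3,:3]@np.linalg.inv(K)@np.array([u,v,1.]); o=T[:3,3]
    return o+r*(z-o[2])/r[2]
E
python3 - <<'E'
from h import *
print(bot.get_obs())
for n in('side','top','wrist'): snap(n,n+'0')
print(open('pics/top0.json').read(),open('pics/wrist0.json').read())
E
```

```text
{'time': 0.0, 'q': array([ 6.69780883e+01,  5.01272727e+00,  1.00332244e+01,  9.51015773e+01,
       -1.38981271e-03,  9.00016869e+01]), 'qd': array([ 0.01467265, -0.05465519, -0.06711327, -0.07821349,  0.08136517,
        0.11908593]), 'joint_efforts': array([ 6.27530881e-04, -5.20391178e+01,  4.64799142e+01,  1.64874044e-02,
        4.00411045e-05,  3.14685920e-06]), 'ee_pos': array([0.21500431, 0.50596265, 0.23055647]), 'tcp_rot': array([1.79998608e+02, 8.10800538e-02, 6.69764015e+01]), 'wrist_force': array([-0.09358512, -0.15916892, -0.05612663]), 'torque': array([ 0.04770278,  0.04245595, -0.00398114]), 'opening': 0.0855411579825346}
{"intrinsics": [[454.4742945389164, 0.0, 315.70253021478607], [0.0, 454.4742945389164, 243.04621052536214], [0.0, 0.0, 1.0]], "view": [[0.02497553533628177, -0.9996728229987186, 0.005519926850801169, -0.016164489201878667], [-0.994559701467151, -0.025405610174214475, -0.1010225479249431, 0.49330854314804756], [0.10112973278041289, -0.002966804585392698, -0.9948688231210754, 0.8583841880343487], [0.0, 0.0, 0.0, 1.0]], "ee": [0.2149912233868616, 0.505975567504166, 0.2306033297148948], "rot": [-179.99961017106202, 0.07509993406672885, 66.97741654792115]} {"intrinsics": [[344.20444629538963, 0.0, 318.8860533385176], [0.0, 344.20444629538963, 245.4871895197747], [0.0, 0.0, 1.0]], "mount": [[0.9999998422706802, -9.42247955275408e-05, 0.0005536969407858624, 8.713951782346463e-05], [-7.743673341082476e-05, 0.9532832237950858, 0.30207795224809253, -0.07760038255181091], [-0.000556293238001747, -0.30207794747802497, 0.9532830661379109, -0.14153175008018726], [0.0, 0.0, 0.0, 1.0]], "ee": [0.21500988311367264, 0.506005060257256, 0.23063225662941922], "rot": [179.9988190885572, 0.0711973624471146, 66.97991039469102]}
```

View pics/top0.png

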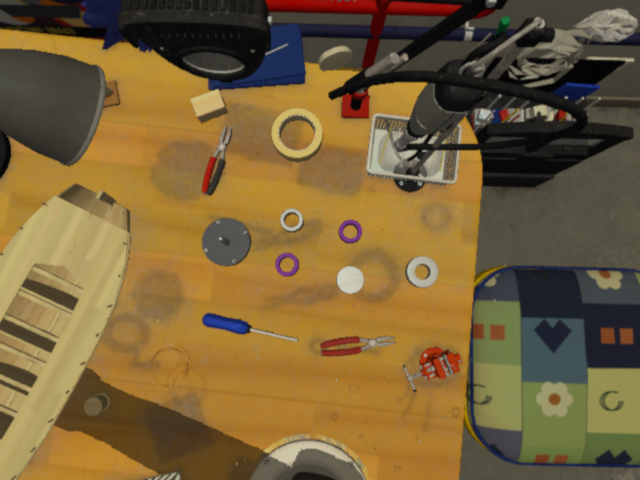

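View pics/side0.png

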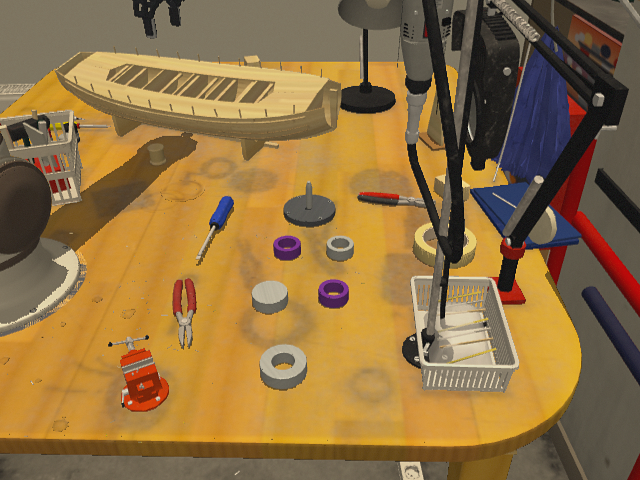

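View pics/wrist0.png

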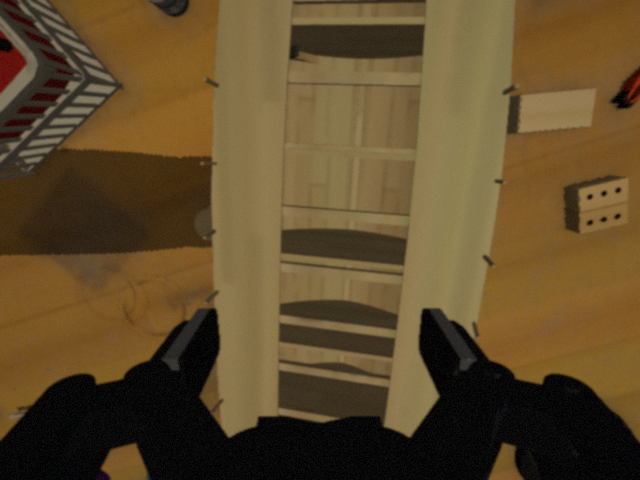

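The top view shows the arbor at about (227,242), the wide ring at (422,271), the narrow grey ring at (291,220) and the disc at (350,279). The purple look-alikes are at (350,231) and (287,264). Next I'll enlarge crops of these.

```bash
python3 - <<'E'
from h import *
a=cv2.imread('pics/top0.png')[195:305,195:455]; cv2.imwrite('pics/topc.png',cv2.resize(a,None,fx=3,fy=3,interpolation=cv2.INTER_CUBIC))
a=cv2.imread('pics/side0.png')[170:400,230:390]; cv2.imwrite('pics/sidec.png',cv2.resize(a,None,fx=2.5,fy=2.5,interpolation=cv2.INTER_CUBIC))
# colour-segment
im=cv2.imread('pics/top0.png'); hsv=cv2.cvtColor(im,cv2.COLOR_BGR2HSV)
m=((hsv[...,1]<60)).astype('uint8')
for nm,(u,v) in dict(wide=(422,271),nar=(291,220),disc=(350,279),arb=(227,242)).items():
    w=34; s=m[v-w:v+w,u-w:u+w]; n,l,st,ce=cv2.connectedComponentsWithStats(s)
    for i in range(1,n):
        if st[i,4]>60: print(nm,st[i],ce[i]+[u-w,v-w], st[i][:2]+[u-w,v-w]+st[i][2:4]/2)
E
```

```text
wide [ 18  19  32  32 593] [421.61214165 271.4232715 ] [422. 272.]
nar [ 23  23  23  23 244] [291.28278689 219.99590164] [291.5 220.5]
disc [ 21  21  27  28 589] [349.76910017 279.46689304] [350.5 280. ]
arb [  10   10   48   47 1755] [225.93048433 241.45185185] [227.  241.5]
```

View pics/topc.png

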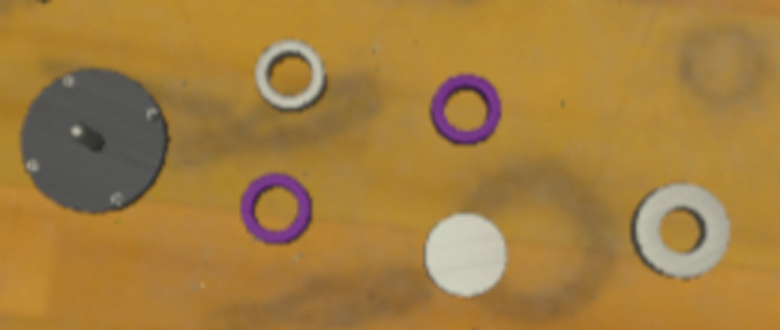

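View pics/sidec.png

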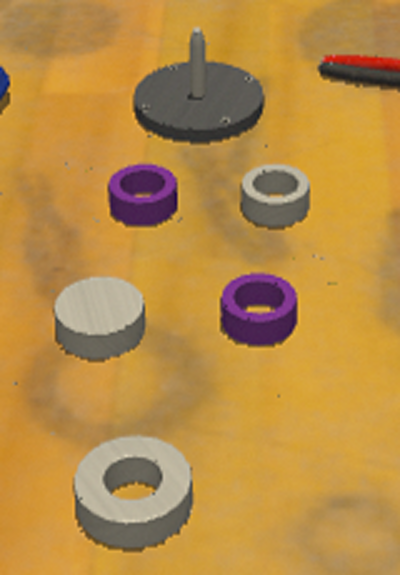

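```bash
python3 - <<'E'
from h import *
T='top0';S='side0'
p=lambda x:(x[0]/3-.33+195,x[1]/3-.33+195)
q=lambda x:(x[0]/2.5-.3+230,x[1]/2.5-.3+170)
for n,a,b,z in [('wide',(681.5,231),(133.5,476.5),.02),('nar',(290.5,75),(275,182.5),.02),('disc',(466,254),(100,305),.02),('pur1',(466,109),(259,294),.02),('pur2',(276,209),(143,181),.02),('base',(94,140),(199,99),.012),('tip',(77,131),(197,30),.066)]:
    print(n,np.round(ray(T,*p(a),z)*1000,1),np.round(ray(S,*q(b),z)*1000,1))
# size checks
print(ray(T,*p((633,231)),.02)-ray(T,*p((729,231)),.02))
E
```

```text
wide [ 443.4 -211.5   20. ] [ 445.6 -212.1   20. ]
nar [539.  45.  20.] [541.   45.4  20. ]
disc [425. -72.  20.] [426.5 -72.6  20. ]
pur1 [519.5 -70.4  20. ] [521.7 -69.1  20. ]
pur2 [451.   51.7  20. ] [453.5  53.5  20. ]
base [493.8 173.1  12. ] [495.3 165.8  12. ]
tip [493.7 173.3  66. ] [495.3 172.5  66. ]
[-0.0015697   0.06230135  0.        ]
```

The two cameras agree within about 2 mm, and the ring measures 62 mm across as stated. Positions: arbor (494.5,173), wide (444.5,-212), narrow (540,45). First move is to a point above the wide ring.

>>> send_rows(
  targets=[
    [0,23,-58,0,-9],
    [0,46,-116,0,-18],
    [0,69,-174,0,-28],
    [0,92,-232,0,-37],
    [0,115,-290,0,-46],
    [0,138,-348,0,-56],
    [0,160,-406,0,-65],
    [0,183,-464,0,-74],
    [0,206,-522,0,-84],
    [0,220,-580,0,-92],
  ],
  squeeze=40,
)

```text
time: 1.4
ee_pos: [0.4355, -0.076, 0.2311]
tcp_rot: [-180.0, -0.0, -25.3]
wrist_force: [0.5, 0.4, 0.3]
opening: 0.0856
```

>>> send_rows(
  targets=[
    [0,3,-50,0,0],
    [0,9,-100,-10,0],
    [0,9,-136,-50,0],
    [0,9,-136,-90,0],
    [0,9,-136,-110,0],
    [0,9,-136,-110,0],
  ],
)

```text
time: 2.15
ee_pos: [0.4431, -0.2095, 0.1197]
tcp_rot: [-180.0, 0.2, -25.0]
wrist_force: [-0.3, -0.7, 0.2]
opening: 0.0853
```

```bash
python3 - <<'E'
from h import *
snap('wrist','w1'); print(bot.get_obs()['ee_pos'])
E
```

```text
[ 0.44377162 -0.20965262  0.12116599]
```

View pics/w1.png

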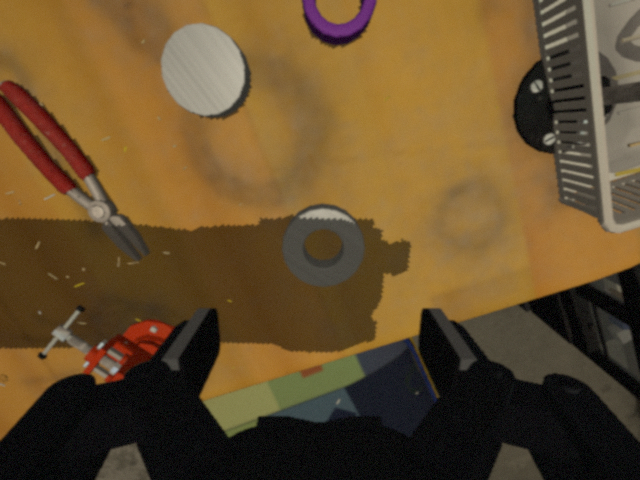

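The wide ring is centred at about (323,245), with its bore at (322,246). I'll check that against the first estimate.

```bash
python3 - <<'E'
from h import *
for p in [(323,245),(322,246),(282,245),(364,245)]: print(ray('w1',*p,.02))
E
```

```text
[ 0.44586433 -0.209175    0.02      ]
[ 0.44487387 -0.20956439  0.02      ]
[ 0.41854246 -0.19645276  0.02      ]
[ 0.47316261 -0.22188624  0.02      ]
```

>>> send_rows(
  targets=[
    [0,1,-1,-50,0],
    [0,1,-1,-95,0],
    [0,1,-1,-112,0],
    [0,1,-1,-123,0],
    [0,1,-1,-123,0],
    [0,1,-1,-123,0],
  ],
)

```text
time: 2.95
ee_pos: [0.446, -0.2112, -0.0002]
tcp_rot: [180.0, -0.1, -25.0]
wrist_force: [-0.3, 0.3, 0.7]
opening: 0.0852
```

```bash
python3 - <<'E'
from h import *
snap('side','s2'); print(bot.get_obs()['ee_pos'],bot.get_obs()['wrist_force'])
a=cv2.imread('pics/s2.png')[230:450,180:400]; cv2.imwrite('pics/s2c.png',cv2.resize(a,None,fx=2.7,fy=2.7,interpolation=cv2.INTER_CUBIC))
E
```

```text
[ 4.45896125e-01 -2.11205661e-01 -3.66052023e-04] [-0.34394378  0.1842242  -0.15425397]
```

View pics/s2c.png

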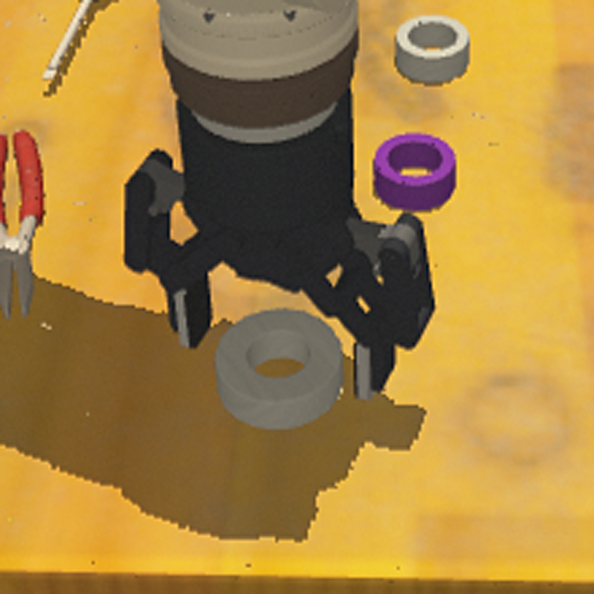

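The jaws straddle the ring, clear of the bench. I'll lower slightly, grip and lift a little.

>>> send_rows(
  targets=[
    [0,0,0,-3,0],
    [1,0,0,-3,0],
    [1,0,0,-3,0],
    [1,0,0,-3,0],
    [1,0,0,-3,0],
    [1,0,0,-3,0],
    [1,0,0,-3,0],
    [1,0,0,-3,0],
  ],
)

```text
time: 4.0
ee_pos: [0.4452, -0.2109, -0.0041]
tcp_rot: [-180.0, -0.0, -25.0]
wrist_force: [-2.0, 0.3, 4.8]
opening: 0.0618
```

>>> send_rows(
  targets=[
    [1,0,0,20,0],
    [1,0,0,60,0],
    [1,0,0,120,0],
    [1,0,0,120,0],
    [1,0,0,120,0],
  ],
)

```text
time: 4.62
ee_pos: [0.4449, -0.2107, 0.1146]
tcp_rot: [-180.0, 0.0, -25.0]
wrist_force: [0.1, 0.6, -1.8]
opening: 0.0613
```

```bash
python3 - <<'E'
from h import *
snap('side','s3'); snap('wrist','w3');print(bot.get_obs()['ee_pos'],bot.get_obs()['wrist_force'])
a=cv2.imread('pics/s3.png')[130:350,180:400]; b=cv2.imread('pics/w3.png')[100:480,120:520]
cv2.imwrite('pics/s3c.png',np.hstack([cv2.resize(a,(400,400),interpolation=cv2.INTER_CUBIC),cv2.resize(b,(400,400))]))
E
```

```text
[ 0.44430946 -0.21043118  0.11354622] [ 0.44606377  0.08580999 -2.08774526]
```

View pics/s3c.png

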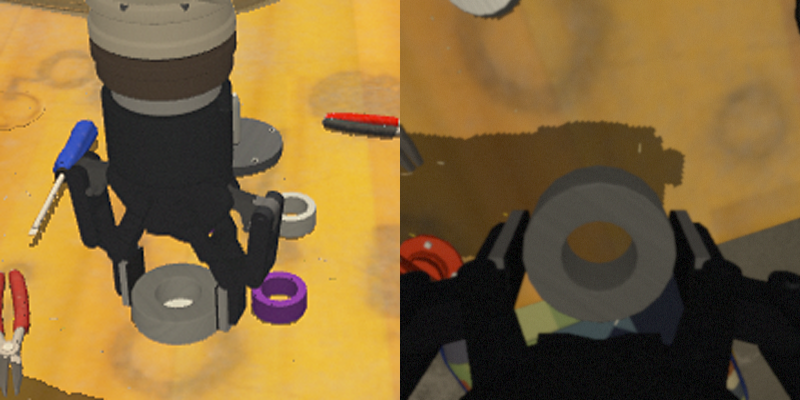

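Gripped (opening 61.3 mm) and level. Next I'll measure the ring's offset relative to the TCP.

```bash
python3 - <<'E'
from h import *
a=cv2.imread('pics/w3.png')[220:460,220:420]; cv2.imwrite('pics/w3c.png',cv2.resize(a,None,fx=2.5,fy=2.5,interpolation=cv2.INTER_CUBIC))
d=json.load(open('pics/w3.json'));z=d['ee'][2]+.024
for p in[(320,340),(322,330)]: print((ray('w3',*p,z)-np.array(d['ee']))*1000, d['ee'])
E
```

```text
[ 0.75788045  1.12381982 24.        ] [0.44447669527940703, -0.21052176659956873, 0.11384281545401424]
[ 3.34468422  4.84058577 24.        ] [0.44447669527940703, -0.21052176659956873, 0.11384281545401424]
```

View pics/w3c.png

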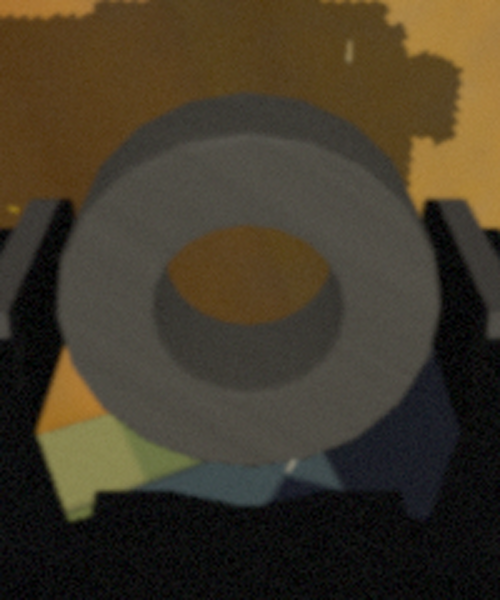

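The ring is centred on the TCP within about 1 mm. Now I'll carry it over to the arbor.

>>> send_rows(
  targets=[
    [1,5,30,0,0],
    [1,12,80,0,0],
    [1,20,135,0,0],
    [1,27,190,0,0],
    [1,34,245,0,0],
    [1,40,300,0,0],
    [1,46,350,0,0],
    [1,49,383,0,0],
    [1,49,383,0,0],
    [1,49,383,0,0],
  ],
)

```text
time: 5.98
ee_pos: [0.4935, 0.1717, 0.1141]
tcp_rot: [179.9, 0.1, -25.0]
wrist_force: [-0.4, 0.5, -1.2]
opening: 0.0613
```

```bash
python3 - <<'E'
from h import *
snap('side','s4'); snap('wrist','w4');print(bot.get_obs()['ee_pos'],bot.get_obs()['wrist_force'])
a=cv2.imread('pics/s4.png')[50:250,210:410]; b=cv2.imread('pics/w4.png')[100:480,120:520]
cv2.imwrite('pics/s4c.png',np.hstack([cv2.resize(a,(400,400),interpolation=cv2.INTER_CUBIC),cv2.resize(b,(400,400))]))
E
```

```text
[0.49382477 0.17123973 0.11472928] [-0.16825958  0.22208389 -1.11649948]
```

View pics/s4c.png

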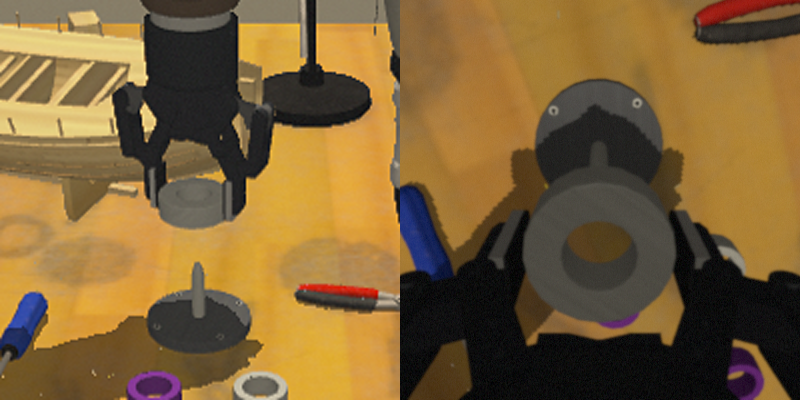

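The ring sits over the shaft in both views. I'll lower partway and check the force.

>>> send_rows(
  targets=[
    [1,0,0,-20,0],
    [1,0,0,-45,0],
    [1,0,0,-65,0],
    [1,0,0,-75,0],
    [1,0,0,-80,0],
    [1,0,0,-80,0],
  ],
)

```text
time: 6.82
ee_pos: [0.4943, 0.172, 0.0356]
tcp_rot: [-180.0, -0.0, -25.0]
wrist_force: [-0.6, -0.3, -1.0]
opening: 0.0614
```

```bash
python3 - <<'E'
from h import *
snap('side','s5'); snap('wrist','w5');print(bot.get_obs()['ee_pos'],bot.get_obs()['wrist_force'])
a=cv2.imread('pics/s5.png')[80:280,210:410]; b=cv2.imread('pics/w5.png')[100:480,120:520]
cv2.imwrite('pics/s5c.png',np.hstack([cv2.resize(a,(400,400),interpolation=cv2.INTER_CUBIC),cv2.resize(b,(400,400))]))
E
```

```text
[0.4944887  0.17226993 0.03602173] [ 0.32825601  0.0521717  -0.84427797]
```

View pics/s5c.png

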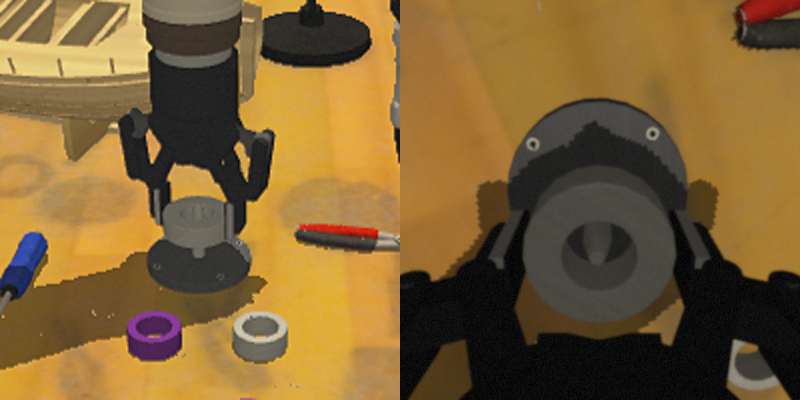

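It's threaded with the shaft central in the bore. I'll lower the last stretch and release.

>>> send_rows(
  targets=[
    [1,0,0,-15,0],
    [1,0,0,-22,0],
    [1,0,0,-26,0],
    [1,0,0,-27,0],
    [1,0,0,-27,0],
    [1,0,0,-27,0],
  ],
)

```text
time: 7.68
ee_pos: [0.4942, 0.1723, 0.0085]
tcp_rot: [-180.0, -0.0, -25.0]
wrist_force: [0.3, -0.7, -1.2]
opening: 0.0615
```

>>> send_rows(
  targets=[
    [0.8,0,0,0,0],
    [0,0,0,0,0],
    [0,0,0,0,0],
    [0,0,0,0,0],
    [0,0,0,0,0],
    [0,0,0,0,0],
  ],
)

```text
time: 8.43
ee_pos: [0.4941, 0.1722, 0.0083]
tcp_rot: [-180.0, 0.0, -25.0]
wrist_force: [-0.4, -1.2, 0.7]
opening: 0.0856
```

>>> send_rows(
  targets=[
    [0,0,0,20,0],
    [0,0,0,60,0],
    [0,0,0,100,-5],
    [0,0,0,120,-10],
    [0,0,0,120,-18],
    [0,0,0,120,-18],
  ],
)

```text
time: 9.18
ee_pos: [0.4942, 0.1722, 0.1284]
tcp_rot: [-180.0, -0.0, -43.0]
wrist_force: [0.1, -0.8, 0.0]
opening: 0.0854
```

```bash
python3 - <<'E'
from h import *
snap('side','s6'); snap('top','t6');print(bot.get_obs()['ee_pos'],bot.get_obs()['wrist_force'])
a=cv2.imread('pics/s6.png')[120:320,210:410]; b=cv2.imread('pics/t6.png')[150:350,150:350]
cv2.imwrite('pics/s6c.png',np.hstack([cv2.resize(a,(400,400),interpolation=cv2.INTER_CUBIC),cv2.resize(b,(400,400))]))
E
```

```text
[0.49393895 0.17212693 0.1279615 ] [-0.42312279 -0.42127635  0.67595869]
```

View pics/s6c.png

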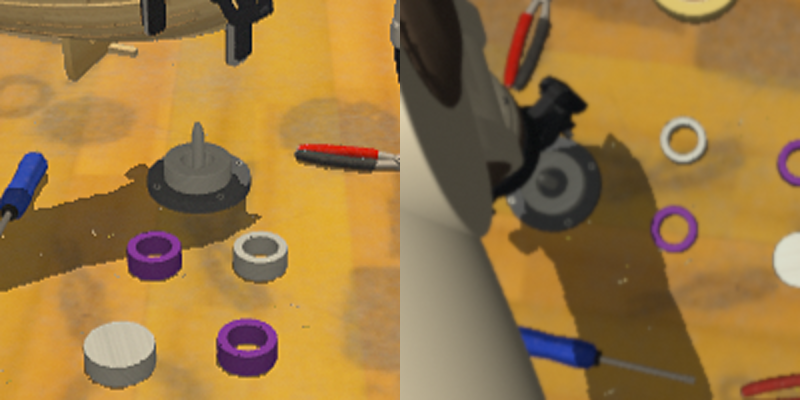

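The wide ring lies flat on the base around the shaft. On to the narrow ring.

>>> send_rows(
  targets=[
    [0,12,-32,0,-5],
    [0,24,-65,0,-10],
    [0,36,-98,0,-15],
    [0,46,-127,0,-17],
    [0,46,-127,-10,-17],
    [0,46,-127,-10,-17],
  ],
)

```text
time: 10.02
ee_pos: [0.5392, 0.0455, 0.1169]
tcp_rot: [179.9, 0.1, -59.9]
wrist_force: [0.4, -0.0, 0.4]
opening: 0.085
```

```bash
python3 - <<'E'
from h import *
snap('wrist','w7');print(bot.get_obs()['ee_pos'])
a=cv2.imread('pics/w7.png')[160:360,220:420]; cv2.imwrite('pics/w7c.png',cv2.resize(a,None,fx=3,fy=3,interpolation=cv2.INTER_CUBIC))
E
```

```text
[0.5394095  0.04580182 0.11752679]
```

View pics/w7c.png

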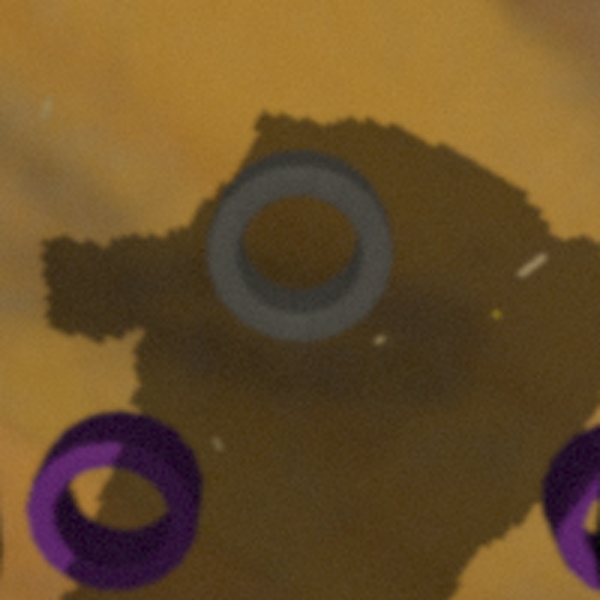

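The narrow ring's top face is centred at about (319.5,244), with its colour grey as wanted.

```bash
python3 - <<'E'
from h import *
print(ray('w7',319.5,244,.02),ray('w7',289,244,.02)-ray('w7',350.5,244,.02))
E
```

```text
[0.54152105 0.04684248 0.02      ] [-0.02238093  0.03860884  0.        ]
```

>>> send_rows(
  targets=[
    [0,1,0,-45,0],
    [0,1,0,-90,0],
    [0,1,0,-108,0],
    [0,1,0,-117,0],
    [0,1,0,-117,0],
    [0.5,1,0,-117,0],
    [1,1,0,-117,0],
    [1,1,0,-117,0],
    [1,1,0,-117,0],
    [1,1,0,-117,0],
  ],
)

```text
time: 11.32
ee_pos: [0.5418, 0.0452, 0.0027]
tcp_rot: [-179.9, -0.0, -60.0]
wrist_force: [-1.8, -0.0, 6.2]
opening: 0.0449
```

>>> send_rows(
  targets=[
    [1,0,0,0,0],
    [1,0,0,0,0],
    [1,0,0,0,0],
    [1,0,0,0,0],
    [1,0,0,20,0],
    [1,0,0,60,0],
    [1,0,0,120,0],
    [1,0,0,120,0],
    [1,0,0,120,0],
  ],
)

```text
time: 12.45
ee_pos: [0.5411, 0.0452, 0.1211]
tcp_rot: [-180.0, -0.0, -60.0]
wrist_force: [-0.1, 0.4, -2.2]
opening: 0.0446
```

```bash
python3 - <<'E'
from h import *
snap('side','s8'); snap('wrist','w8');print(bot.get_obs()['ee_pos'],bot.get_obs()['wrist_force'])
a=cv2.imread('pics/s8.png')[60:260,230:430]; b=cv2.imread('pics/w8.png')[220:420,220:420]
cv2.imwrite('pics/s8c.png',np.hstack([cv2.resize(a,(400,400),interpolation=cv2.INTER_CUBIC),cv2.resize(b,(400,400))]))
E
```

```text
[0.5403986  0.04510982 0.11984404] [ 0.57866794  0.00948533 -1.77768597]
```

View pics/s8c.png

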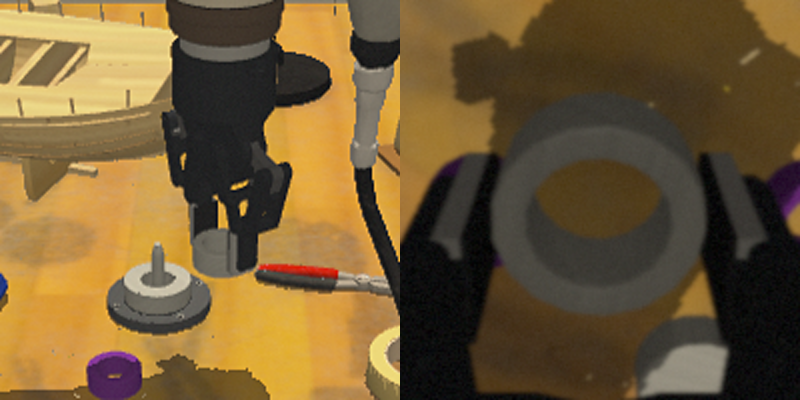

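```bash
python3 - <<'E'
from h import *
d=json.load(open('pics/w8.json'));z=d['ee'][2]+.0185
print((ray('w8',319.5,330.5,z)-np.array(d['ee']))*1000, d['ee'], (ray('w8',265,330.5,z)-ray('w8',374,330.5,z)))
# wide ring xy from side: 
print(bot.get_obs()['time'])
E
```

```text
[ 1.74325008  1.06235274 18.5       ] [0.540637388281929, 0.045117929316719214, 0.12030431682352319] [-0.02218017  0.03839074  0.        ]
12.55
```

>>> send_rows(
  targets=[
    [1,-9,25,0,0],
    [1,-20,55,0,0],
    [1,-34,90,0,0],
    [1,-44,116,0,0],
    [1,-48,127,0,0],
    [1,-48,127,0,0],
    [1,-48,127,-20,0],
    [1,-48,127,-30,0],
    [1,-48,127,-30,0],
  ],
)

```text
time: 13.68
ee_pos: [0.4928, 0.1714, 0.0904]
tcp_rot: [179.9, 0.0, -60.1]
wrist_force: [-0.3, -0.4, -0.5]
opening: 0.0449
```

```bash
python3 - <<'E'
from h import *
snap('side','s9'); snap('wrist','w9');print(bot.get_obs()['ee_pos'],bot.get_obs()['wrist_force'])
a=cv2.imread('pics/s9.png')[60:260,210:410]; b=cv2.imread('pics/w9.png')[100:480,120:520]
cv2.imwrite('pics/s9c.png',np.hstack([cv2.resize(a,(400,400),interpolation=cv2.INTER_CUBIC),cv2.resize(b,(400,400))]))
E
```

```text
[0.49334867 0.17185485 0.09164086] [ 0.51501021 -0.24845367 -0.97213889]
```

View pics/s9c.png

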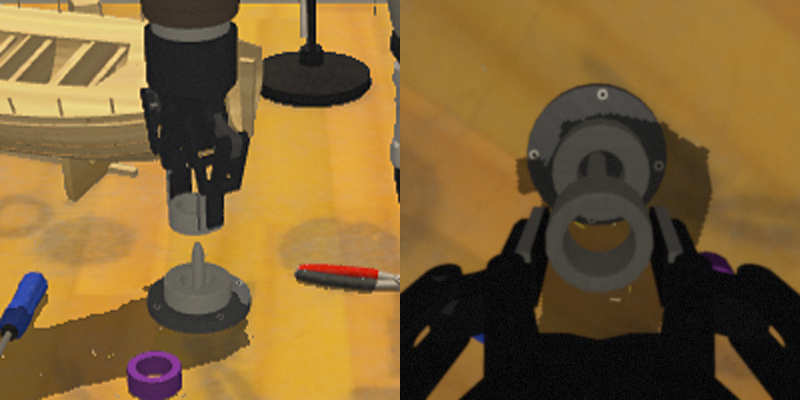

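>>> send_rows(
  targets=[
    [1,0,0,-15,0],
    [1,0,0,-30,0],
    [1,0,0,-39,0],
    [1,0,0,-42,0],
    [1,0,0,-42,0],
  ],
)

```text
time: 14.4
ee_pos: [0.493, 0.1722, 0.0492]
tcp_rot: [180.0, 0.0, -60.0]
wrist_force: [0.8, -0.3, -1.6]
opening: 0.0443
```

```bash
python3 - <<'E'
from h import *
snap('side','s10'); snap('wrist','w10');print(bot.get_obs()['ee_pos'],bot.get_obs()['wrist_force'])
a=cv2.imread('pics/s10.png')[120:240,250:370]; b=cv2.imread('pics/w10.png')[100:480,120:520]
cv2.imwrite('pics/s10c.png',np.hstack([cv2.resize(a,(400,400),interpolation=cv2.INTER_CUBIC),cv2.resize(b,(400,400))]))
E
```

```text
[0.49333543 0.17230393 0.049725  ] [-0.70214645  0.49103413 -0.53970293]
```

View pics/s10c.png

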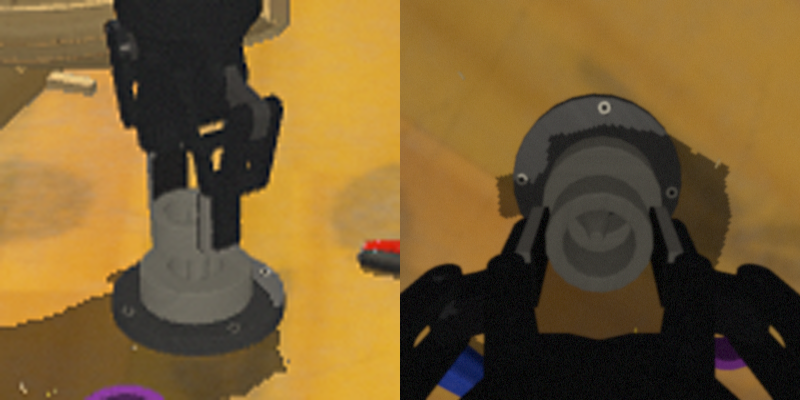

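Threaded. I'll lower in small steps while watching the force.

>>> send_rows(
  targets=[
    [1,0,0,-8,0],
    [1,0,0,-12,0],
    [1,0,0,-14,0],
    [1,0,0,-14,0],
    [1,0,0,-14,0],
  ],
)

```text
time: 15.12
ee_pos: [0.4932, 0.1722, 0.0354]
tcp_rot: [-180.0, -0.0, -60.0]
wrist_force: [1.1, -0.8, -1.0]
opening: 0.0447
```

```bash
python3 - <<'E'
from h import *
snap('side','s11');print(bot.get_obs()['ee_pos'],bot.get_obs()['wrist_force'])
a=cv2.imread('pics/s11.png')[140:240,255:355]
cv2.imwrite('pics/s11c.png',cv2.resize(a,(500,500),interpolation=cv2.INTER_CUBIC))
E
```

```text
[0.49320082 0.17223287 0.03544843] [-0.13351323  0.35222289 -1.11349709]
```

View pics/s11c.png

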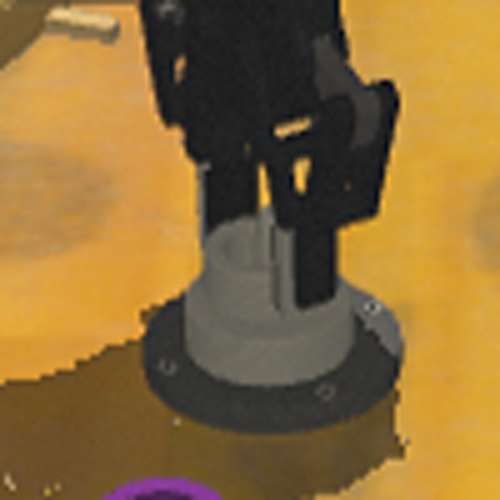

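>>> send_rows(
  targets=[
    [1,0,0,-1,0],
    [1,0,0,-1,0],
    [0.6,0,0,-1,0],
    [0,0,0,-1,0],
    [0,0,0,-1,0],
    [0,0,0,-1,0],
    [0,0,0,-1,0],
    [0,0,0,-1,0],
  ],
)

```text
time: 16.18
ee_pos: [0.4931, 0.1722, 0.0342]
tcp_rot: [180.0, -0.0, -60.0]
wrist_force: [0.2, 0.4, -0.5]
opening: 0.0852
```

>>> send_rows(
  targets=[
    [0,0,0,20,0],
    [0,0,0,60,0],
    [0,0,0,110,0],
    [0,0,0,150,0],
    [0,-30,-60,150,0],
    [0,-60,-120,150,0],
    [0,-90,-180,150,0],
    [0,-90,-180,150,0],
  ],
)

```text
time: 17.18
ee_pos: [0.4018, -0.01, 0.1848]
tcp_rot: [-180.0, -0.0, -60.2]
wrist_force: [0.3, -0.1, -0.4]
opening: 0.0856
```

```bash
python3 - <<'E'
from h import *
snap('side','s12'); snap('top','t12');print(bot.get_obs()['ee_pos'],bot.get_obs()['wrist_force'])
a=cv2.imread('pics/s12.png')[150:250,255:355]; b=cv2.imread('pics/t12.png')[200:300,180:280]
cv2.imwrite('pics/s12c.png',np.hstack([cv2.resize(a,(400,400),interpolation=cv2.INTER_CUBIC),cv2.resize(b,(400,400),interpolation=cv2.INTER_CUBIC)]))
E
```

```text
[ 0.40292641 -0.00867776  0.18465408] [0.00242831 0.02681814 0.63276586]
```

View pics/s12c.png

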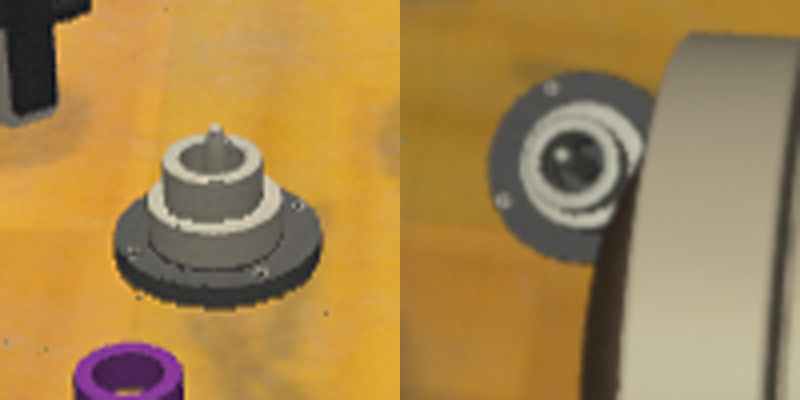

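View pics/s12.png

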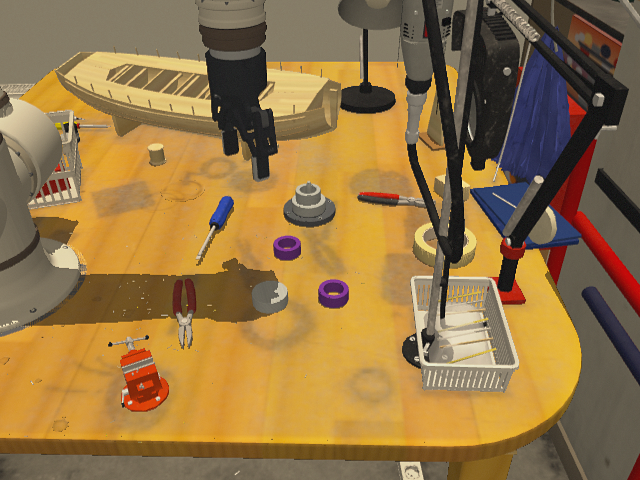

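Both rings are stacked level on the shaft, the disc is at its old pixel position (270,297), and the gripper is clear. One last numeric check, then I'll hand in.

```bash
python3 - <<'E'
from h import *
print('narrow side',ray('side0',213/4-.4+255,157.5/4-.4+150,.052),'top',ray('t12',(572-400)/4-.4+180,160/4-.4+200,.052))
print('tip',ray('s12',216/4-.4+255,127/4-.4+150,.066))
print('wide side',ray('s12',215/4-.4+255,202/4-.4+150,.032))
print(bot.job_done())
E
```

```text
narrow side [0.49379314 0.17091736 0.052     ] top [0.49286171 0.17184315 0.052     ]
tip [0.49556449 0.17376343 0.066     ]
wide side [0.49402612 0.16535715 0.032     ]
the job is handed in; nothing more can be done
None
```

I threaded the wide ring onto the arbor's base and set the narrow grey ring on top of it. Both are released and the gripper is well clear. The job was handed in at about 17 s of the 56 s allowed, and the system gave no verdict.

- **Narrow ring:** the last side and top pictures put its centre 2–4 mm from the shaft's axis, against a 14 mm limit. It looks flat on the wide ring.
- **Wide ring:** it looks flat on the base in both views. One rough reading put it about 8 mm off the axis, but most of its top face was hidden. When I released it, the gripper's position put it within about 1–2 mm.
- **Forces and surroundings:** the readings I saw stayed under 7 N. The solid disc is at the same place in the picture as at the start, and the purple look-alikes near it were not disturbed.

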